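# Seat the fitting bezel collar on the middle step of the mandrel

## Task

Three plain brass collars lie on the bench, alike but for their size. Pick the one that comes to a stop on the middle step (the one marked with two engraved lines) of the upright steel mandrel, lower it over the mandrel's nose, without dropping it down the mandrel, until it sits flat on that step, and let go. Leave the other two collars where they lie.

Things in the scene. Friction and masses are not known exactly. Their poses are not given: they have to be found in the camera images.
- middle_step (a point): On the axis of the fixed upright steel mandrel (80 mm tall, z up), level with its middle step, 40 mm above the bench. From below: foot 70 mm across, 10 high (its top: lowest step); section 30 high, 46 tapering to 44 mm, two dark lines, its flat top is the middle step; section 22 high, 32 to 29 mm, one line, its flat top the upper step; nose 18 high, 20 to 12 mm. It stands 40 mm proud of the middle step.
- collar_24_mid (a point): The smallest loose brass collar (plain ring): bore 24 mm, outside 40 mm, 18 mm high, about 0.12 kg, standing flat on the bench, its axis (z) upright; this point is its centre, half-way up.
- collar_36_mid (a point): The middle-sized loose brass collar (plain ring): bore 36 mm, outside 52 mm, 18 mm high, about 0.17 kg, standing flat on the bench, its axis (z) upright; this point is its centre, half-way up.
- collar_50_mid (a point): The largest loose brass collar (plain ring): bore 50 mm, outside 66 mm, 18 mm high, about 0.22 kg, standing flat on the bench, its axis (z) upright; this point is its centre, half-way up.
Not all that is in view belongs to the job. Leave any turquoise look-alike of the part that bears collar_36_mid alone. What is shaped like the part that bears middle_step but blue is not meant.

How it is judged:
By the outcome, as a careful person would: the job done as asked, in the order asked, and still so for the second after the job is handed in, with the robot touching nothing.
It also fails if it takes over 37 s, if anything falls off the work surface, if the arm or the gripper's body presses on something with over 40 N, if the wrist force passes 120 N, or if a joint passes its speed limit or range.

## Robot

A 7-joint arm with a two-finger parallel gripper is mounted at the origin on the work surface. World frame = base frame: x ahead of the robot, y to its left, z up, the work surface at z = 0. Lengths are in m, angles in rad, forces in N, time in s.
With the tool pointing down it reaches from about 0.4 to 0.9 m from the base axis. Payload 5.5 kg.
Tool frame: the origin (TCP) lies midway between the tips of the shut fingers; the grasp point (between the pads) lies 19 mm behind it (bot.tcp_to_grasp is the distance from the TCP to the grasp point, in m); z points along the fingers, y is the line along which they close (so a half turn about z gives the same grasp; the last joint's range is limited). The gripper opens to 85 mm and grips with 20 to 120 N. Pads are 22 mm wide; open, the fingers measure 114 mm over their backs; the gripper's body (76 mm by 85 mm) begins 54 mm behind the grasp point. The pads swing forward as they close: fully open they stand 13 mm farther back than shut.
Start: joints at [1.487, 0.501, -0.427, 1.55, 0.221, 1.138, -0.21], TCP at [0.221, -0.611, 0.231] pointing down, gripper open.
Joint ranges: [-2.88, 2.88], [-0.31, 2.03], [-1.54, 1.56], [0.2, 2.42], [-1.41, 4.55], [0.19, 2.02], [-2.57, 2.57]. Speed limits (rad/s): [2.57, 2.57, 3.14, 3.14, 3.14, 3.14, 3.14].

## Interface

Orientations are given as a rotation vector (axis times angle).
In Python, from bench import bot gives the robot as it stands.
- The arm moves only by the tool apply_moves, never from a script. Its argument "motion" is a list of rows, each a list of 7 numbers: the shift along the tool's x, y, z normalised to -1 to 1, where 1 is 0.25 m, then the turn, a rotation vector about the tool's x, y, z normalised to -1 to 1, where 1 is 120 degrees, then the closure, from 0 (fully open) to 1 (shut). A call has 1 to 12 rows; each row shifts and turns the commanded pose from where the row before left it, along the tool's axes as they then stand; what a row does not reach is not made up. A row lasts 1/10 s, in which the tool goes at most 50 mm and 8.59 degrees, less where a joint would pass 70% of its speed; a pose out of reach is approached as far as the arm can. A call with a number of a shift or a turn outside -1 to 1 is refused whole. A call with a gripper value outside its range is refused whole. The fingers move at their own pace and stop on an object; "squeeze" is the grip in N (left out, the last holds). Time passes only in rows, so rows that do not move let the fingers close. It gives the time, the measured TCP pose, the force, the opening and the grip force at its end, in the units of the state.
- bot.sense(): the state, without advancing time (a new reading comes with each control period).
- bot.grab_frame(name): name is "scene" or "top" or "wrist"; returns a dict with "img" (480x640x3 uint8, blue, green, red), "range_z" (480x640 float32, m along the optical axis (not along the pixel's ray), 0 where there is no reading), "fx", "fy", "cx", "cy" (pixels), "D" ([k1, k2, p1, p2, k3] as OpenCV has them; the pictures are not rectified), "rvec" (rotation vector, rad) and "tvec" (3), from world to camera coordinates, as OpenCV has them. Camera axes: x right, y down, z forward; pixel columns grow to the right and rows downward; lengths in m; the calibration is good to about 2 mm. A picture is of the moment at which its call begins.
- bot.finish_job(): hands the job in; it is judged then, once.
Trained networks look in a picture, given as the dict that the camera call returned (one of the last four; its "shot" number tells which), for a name from the list of things; names that differ only in an ending like _2 or _b are one class to them, and where a whole thing is asked for, a point or a joint stands for the part that bears it (a point fixed in the world has none). Each returns a list of dicts, best first, with "confidence" (0 to 1); they miss things now and then, are a little off and sometimes report something else, mostly with a low value. They report only what shows in the picture. A call takes as long as a camera call. They do not tell look-alikes from the thing itself.
- bot.find_in(picture, target): "extent" ([left, top, right, bottom] in pixels, round what is visible of it).
- bot.landmark_of(picture, target): "point" ([column, row] in pixels: a listed point, or the origin of a listed thing).
The state is a dict: "time_s": time; "joint_positions": joint angles; "dq": joint speeds; "tau": joint torques, N m; "ee_pos": TCP position; "ee_rot": TCP orientation; "force": force on the tool from outside, world axes, zero at the start; "ft_torque": the same for the moment, N m; "gripper_width": finger opening in m; "gripper_force": force on a finger pad.
Only numpy, scipy, OpenCV 4.12 (cv2) and the standard library are available. Lean on these libraries where they do the work, as an engineer would, in place of code of your own. Each camera call takes 0.05 s, during which the arm holds its last target. There are 200 camera calls.

## Working session

There is one attempt and no reset: what is moved stays moved. The work goes in short steps, Python scripts to look and compute and a tool call to move; the robot and the scene stay as the last step left them, time stands still between calls to the robot, and variables do not carry over. Pictures are saved under pics/ and viewed, at most 10 in all, crops included, and the job is handed in when it is done.

Besides the shell and the picture viewer there is one more tool, called after "Emit:" by a JSON object that holds its "api" and its "payload". apply_moves: Moves the arm, as the interface text tells. Its arguments: {"type":"object","properties":{"motion":{"type":"array"},"squeeze":{"type":"number"}},"required":["motion"]}

```bash
mkdir -p pics; ls; cat > h.py <<'E'
import numpy as np,cv2
from bench import bot
def cam(f):
    K=np.array([[f["fx"],0,f["cx"]],[0,f["fy"],f["cy"]],[0,0,1]]);R=cv2.Rodrigues(np.array(f["rvec"],float))[0]
    return K,np.array(f["D"],float),R,np.array(f["tvec"],float).ravel()
def onplane(f,px,z):
    K,D,R,t=cam(f);u=cv2.undistortPoints(np.array(px,float).reshape(-1,1,2),K,D).reshape(-1,2)
    d=np.c_[u,np.ones(len(u))]@R; c=-R.T@t
    return c+d*((z-c[2])/d[:,2])[:,None]
E
python3 - <<'E'
from h import *
s=bot.sense();print(s)
for n in("top","scene"):
    f=bot.grab_frame(n);cv2.imwrite(f"pics/{n}0.png",f["img"]);print(n,f["tvec"],f["rvec"])
    for t,z in(("middle_step",.04),("collar_24_mid",.009),("collar_36_mid",.009),("collar_50_mid",.009)):
        for d in bot.landmark_of(f,t)[:5]: print(t,np.round(d["point"],1),round(d["confidence"],2),np.round(onplane(f,d["point"],z),4))
E
```

```text
pics
{'time_s': 0.0, 'joint_positions': array([ 1.48719593,  0.50189311, -0.42675925,  1.55147726,  0.22081576,
        1.13835686, -0.21031825]), 'dq': array([-1.34865307e-03, -6.61334342e-06,  5.84552750e-04, -4.15623531e-04,
        2.28321894e-06, -1.16117360e-03, -1.71684965e-03]), 'tau': array([-2.67629121e-04, -5.69516659e+01, -5.81572562e+00, -2.80936307e+01,
        1.08625571e-02,  1.19948440e-02, -1.85346420e-05]), 'ee_pos': array([ 0.22061208, -0.61063695,  0.23021685]), 'ee_rot': array([-3.09245706e+00, -5.41705424e-01,  5.09057655e-04]), 'force': array([-0.75027641,  0.16620818,  0.04746487]), 'ft_torque': array([ 0.0278545 ,  0.02480594, -0.0469472 ]), 'gripper_force': 0.0, 'gripper_width': 0.08494953933755334}
top [-0.01354163  0.57215726  0.75913916] [ 2.12894087 -2.1579658   0.13170482]
middle_step [228.1 183.9] 0.86 [[0.6543 0.1138 0.04  ]]
middle_step [311.8 163.6] 0.81 [[ 0.6813 -0.0035  0.04  ]]
middle_step [440.2 339.4] 0.68 [[ 0.4361 -0.1737  0.04  ]]
collar_24_mid [189.6 342.4] 0.91 [[0.4349 0.1718 0.009 ]]
collar_36_mid [445.  337.7] 0.82 [[ 0.4373 -0.186   0.009 ]]
collar_36_mid [483.5 269.2] 0.69 [[ 0.5323 -0.2444  0.009 ]]
collar_50_mid [321.1 338.6] 0.62 [[ 0.4385 -0.0131  0.009 ]]
scene [-0.46538961 -0.18309862  0.98979576] [ 2.37969358  0.65549985 -0.25243055]
middle_step [389.3 279. ] 0.96 [[ 0.6832 -0.0075  0.04  ]]
middle_step [405.6 219.5] 0.77 [[0.6536 0.1223 0.04  ]]
collar_24_mid [316.5 174. ] 0.58 [[0.4391 0.1729 0.009 ]]
collar_36_mid [223.7 362.3] 0.86 [[ 0.5312 -0.2456  0.009 ]]
collar_36_mid [197.7 301.1] 0.6 [[ 0.4286 -0.1837  0.009 ]]
```

View pics/top0.png

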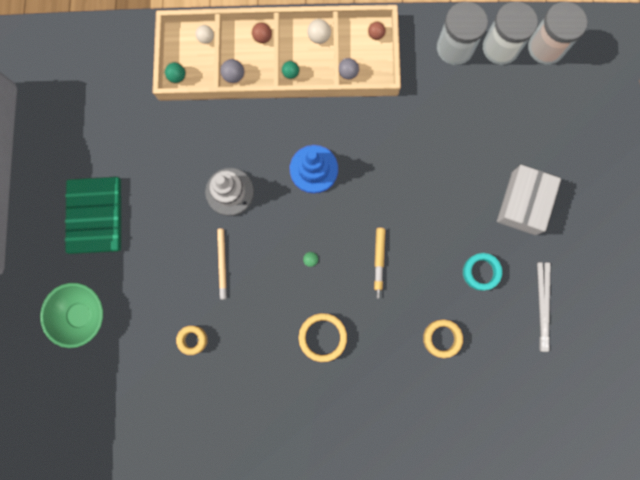

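View pics/scene0.png

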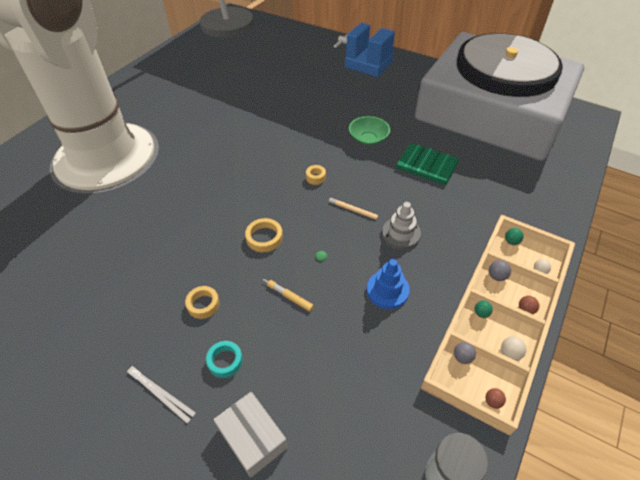

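Top-view candidates:
- Brass rings: (191,340) small, (323,338) large and (443,338) middle-sized.
- Turquoise look-alike: (483,271).
- Mandrels: steel (228,190) and blue (314,168).

I choose the brass ring at (443,338), bore 36, which passes 29–32 and stops on 44. The mandrel is the steel one. Next I check the ring sizes and refine both positions.

```bash
cat >> h.py <<'E'
def rings(f,amin=150):
    h=cv2.cvtColor(f["img"],cv2.COLOR_BGR2HSV);m=cv2.inRange(h,(10,100,90),(32,255,255))
    cs,hi=cv2.findContours(m,cv2.RETR_CCOMP,cv2.CHAIN_APPROX_NONE);out=[]
    for i,c in enumerate(cs):
        k=hi[0][i][2]
        if hi[0][i][3]<0 and k>=0 and cv2.contourArea(c)>amin:
            while hi[0][k][0]>=0 and cv2.contourArea(cs[k])<20:k=hi[0][k][0]
            out.append((c.reshape(-1,2),cs[k].reshape(-1,2)))
    return out
def circ(p):
    A=np.c_[2*p[:,:2],np.ones(len(p))];s=np.linalg.lstsq(A,(p[:,:2]**2).sum(1),rcond=None)[0]
    return s[:2],np.sqrt(s[2]+s[:2]@s[:2])
E
python3 - <<'E'
from h import *
for n in("top","scene"):
    f=bot.grab_frame(n)
    for o,i in rings(f):
        c,r=circ(onplane(f,o,.012));ci,ri=circ(onplane(f,i,.009))
        print(n,o.mean(0),"outer",c.round(4),r.round(4),"inner",ci.round(4),ri.round(4))
    K,D,R,t=cam(f);v,u=np.mgrid[0:480,0:640]
    z=f["range_z"].ravel();p=np.c_[u.ravel(),v.ravel()].astype(float)
    q=cv2.undistortPoints(p.reshape(-1,1,2),K,D).reshape(-1,2)
    P=(np.c_[q*z[:,None],z]-t)@R
    for nm,c0 in(("steel",(.654,.118)),("blue",(.682,-.005))):
        s=P[(z>0)&(np.hypot(P[:,0]-c0[0],P[:,1]-c0[1])<.045)]
        for a,b in((.006,.013),(.036,.043),(.058,.064),(.066,.085)):
            w=s[(s[:,2]>a)&(s[:,2]<b)];
            if len(w)>5:print(n,nm,a,len(w),w.mean(0).round(4),((w.min(0)+w.max(0))/2).round(4),np.ptp(w,axis=0).round(4))
    if n=="top": 
        cv2.imwrite("pics/crop.png",cv2.resize(f["img"][220:400,400:540],None,fx=4,fy=3.3))
E
```

```text
top [191.17647059 339.8       ] outer [0.4386 0.1691] 0.0206 inner [0.4386 0.1697] 0.0104
top [443.11926606 338.26605505] outer [ 0.4367 -0.1827] 0.0264 inner [ 0.4367 -0.1828] 0.0167
top [322.50735294 337.38970588] outer [ 0.4405 -0.0151] 0.0332 inner [ 0.4405 -0.0151] 0.0244
top [277.          93.39711934] outer [0.8462 0.0489] 0.1152 inner [0.8002 0.0216] 0.0015
top [261.96666667  32.88333333] outer [0.8949 0.0711] 0.0165 inner [0.8969 0.0723] 0.0156
top [376.67307692  30.42307692] outer [ 0.895  -0.1024] 0.0142 inner [ 0.8968 -0.1019] 0.0134
top [173.22131148  38.36885246] outer [0.8702 0.1789] 0.0572 inner [0.8404 0.2259] 0.0016
top [305.04237288  14.5       ] outer [0.9206 0.0057] 0.0261 inner [0.9183 0.0396] 0.0016
top steel 0.006 830 [0.6462 0.1144 0.0094] [0.651  0.1183 0.0096] [0.0679 0.0698 0.0069]
top steel 0.036 298 [0.6467 0.1152 0.0392] [0.6508 0.1179 0.0394] [0.043  0.0436 0.0067]
top steel 0.058 190 [0.6495 0.1175 0.0611] [0.6507 0.1181 0.061 ] [0.0284 0.029  0.0057]
top steel 0.066 135 [0.6489 0.1172 0.0753] [0.65   0.1182 0.0745] [0.0156 0.0168 0.0167]
top blue 0.0
[... 1337 characters left out ...]
] [0.6506 0.1171 0.0095] [0.0702 0.0676 0.007 ]
scene steel 0.036 190 [0.6534 0.1093 0.0402] [0.6507 0.1168 0.0395] [0.0437 0.0418 0.007 ]
scene steel 0.058 104 [0.6518 0.1134 0.0615] [0.651 0.116 0.061] [0.0287 0.0268 0.0057]
scene steel 0.066 95 [0.6515 0.1155 0.0741] [0.6507 0.1165 0.0739] [0.017  0.0149 0.0157]
scene blue 0.006 560 [ 0.6858 -0.016   0.0103] [ 0.6819 -0.0065  0.0095] [0.0702 0.0658 0.0069]
scene blue 0.036 235 [ 0.6849 -0.0127  0.04  ] [ 0.6824 -0.0061  0.0395] [0.0448 0.0398 0.0069]
scene blue 0.058 138 [ 0.684  -0.0088  0.0618] [ 0.6823 -0.0044  0.061 ] [0.0292 0.0296 0.0059]
scene blue 0.066 120 [ 0.683  -0.0069  0.0753] [ 0.6826 -0.0057  0.0741] [0.0174 0.0171 0.0162]
```

View pics/crop.png

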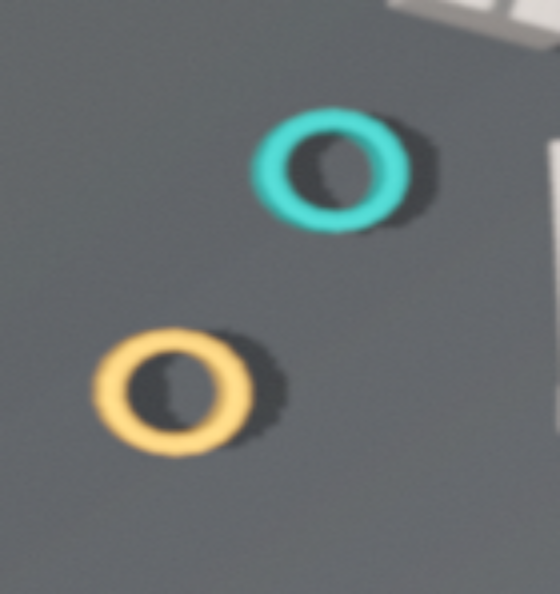

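Crop: the brass ring fills about x 95–252 (full frame ~(443,338)), with the turquoise one separate at upper right. Its outer radius is 26.4 mm and its bore about 34–36 mm, so it is the right one. Collar ≈ (0.4366,-0.1825), mandrel axis ≈ (0.6507,0.1175).

```bash
cat >> h.py <<'E'
def go(x,y,z):
    s=bot.sense();R=cv2.Rodrigues(s["ee_rot"])[0]
    d=R.T@(np.array([x,y,z])-s["ee_pos"])
    print("t",s["time_s"],"pos",s["ee_pos"].round(4),"toolz",R[:,2].round(3),"tooly",R[:,1].round(3),"F",s["force"].round(1),"w",round(s["gripper_width"],4),round(s["gripper_force"],1))
    print("norm delta",(d/.25).round(4),"mm",np.linalg.norm(d)*1e3)
    u=R.T@np.array([0,0,-1.]); print("align rotvec norm",(np.cross([0,0,1],u)/np.deg2rad(120)).round(4))
E
python3 -c "
from h import *
go(.4366,-.1825,.18)"
```

```text
t 0.6 pos [ 0.221  -0.6113  0.2313] toolz [ 0. -0. -1.] tooly [ 0.34 -0.94  0.  ] F [-0.5 -0.4 -0.7] w 0.0848 0.0
norm delta [ 1.3942 -1.3199  0.2053] mm 482.707992254533
align rotvec norm [ 0. -0.  0.]
```

Emit:
{"api": "apply_moves", "payload": {"motion": [[0.116,-0.11,0.017,0,0,0,0],[0.116,-0.11,0.017,0,0,0,0],[0.116,-0.11,0.017,0,0,0,0],[0.116,-0.11,0.017,0,0,0,0],[0.116,-0.11,0.017,0,0,0,0],[0.116,-0.11,0.017,0,0,0,0],[0.116,-0.11,0.017,0,0,0,0],[0.116,-0.11,0.017,0,0,0,0],[0.116,-0.11,0.017,0,0,0,0],[0.116,-0.11,0.017,0,0,0,0],[0.116,-0.11,0.017,0,0,0,0],[0.116,-0.11,0.017,0,0,0,0]]}}

```text
time_s: 1.8
ee_pos: [0.4368, -0.1814, 0.1806]
ee_rot: [3.094, 0.542, 0.001]
force: [1.5, -0.9, -0.0]
gripper_width: 0.0855
gripper_force: 0.0
```

Emit:
{"api": "apply_moves", "payload": {"motion": [[0,0,0,0,0,0,0],[0,0,0,0,0,0,0]]}}

```text
time_s: 2.0
ee_pos: [0.4365, -0.1818, 0.1805]
ee_rot: [3.093, 0.547, 0.0]
force: [-0.3, -1.3, -0.5]
gripper_width: 0.0855
gripper_force: 0.0
```

```bash
python3 - <<'E'
from h import *
f=bot.grab_frame("wrist");cv2.imwrite("pics/w1.png",f["img"])
for o,i in rings(f,800):
    c,r=circ(onplane(f,o,.018));ci,ri=circ(onplane(f,i,.018));print(o.mean(0),c.round(4),r,ci.round(4),ri)
go(.4366,-.1825,.05)
E
```

```text
[320.94505495 222.4010989 ] [ 0.4358 -0.1824] 0.026139553793701444 [ 0.4369 -0.1821] 0.01634331372785339
[127.5942623  148.10655738] [ 0.4401 -0.0177] 0.034167477515198275 [ 0.4408 -0.0194] 0.021811905347792555
t 2.05 pos [ 0.436  -0.1831  0.1804] toolz [-0.    -0.001 -1.   ] tooly [ 0.34  -0.94   0.001] F [-0.3 -0.6  0.4] w 0.0853 0.0
norm delta [ 0.0033 -0.0016  0.5217] mm 130.4311635134303
align rotvec norm [ 0.0003  0.0001 -0.    ]
```

View pics/w1.png

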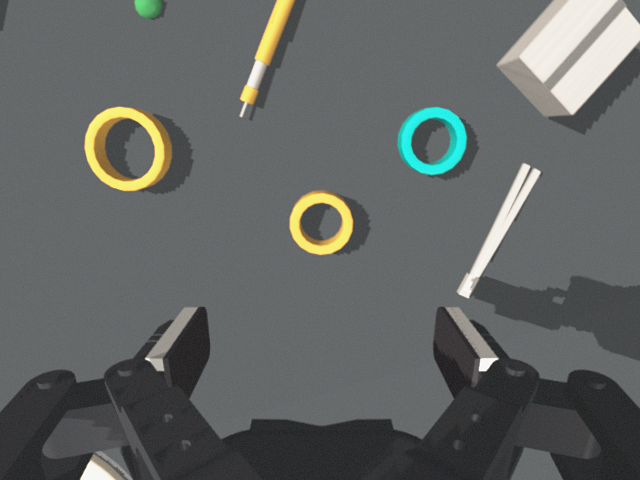

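The collar is at (321,222), midway between the fingers, with the turquoise ring well clear at (432,141). Descend, then close.

Emit:
{"api": "apply_moves", "payload": {"motion": [[0,0,0.1,0,0,0,0],[0,0,0.12,0,0,0,0],[0,0,0.12,0,0,0,0],[0,0,0.12,0,0,0,0],[0,0,0.1,0,0,0,0],[0,0,0.06,0,0,0,0],[0,0,0.04,0,0,0,0],[0,0,0.03,0,0,0,0],[0,0,0.02,0,0,0,0],[0,0,0,0,0,0,0]], "squeeze": 40}}

```text
time_s: 3.05
ee_pos: [0.4362, -0.1828, 0.0029]
ee_rot: [3.094, 0.542, 0.0]
force: [-0.1, -0.9, -0.6]
gripper_width: 0.0852
gripper_force: 0.0
```

Emit:
{"api": "apply_moves", "payload": {"motion": [[0,0,0,0,0,0,0.25],[0,0,0,0,0,0,0.3],[0,0,0,0,0,0,0.4],[0,0,0,0,0,0,0.6],[0,0,0,0,0,0,0.8],[0,0,0,0,0,0,0.8],[0,0,0,0,0,0,0.8],[0,0,0,0,0,0,0.8]], "squeeze": 40}}

```text
time_s: 3.85
ee_pos: [0.4365, -0.1827, 0.0039]
ee_rot: [3.093, 0.542, 0.001]
force: [-2.8, 1.2, 8.8]
gripper_width: 0.0508
gripper_force: 39.7
```

Emit:
{"api": "apply_moves", "payload": {"motion": [[0,0,-0.02,0,0,0,0.8],[0,0,-0.06,0,0,0,0.8],[0,0,-0.1,0,0,0,0.8],[0,0,-0.12,0,0,0,0.8],[0,0,-0.12,0,0,0,0.8],[0,0,-0.1,0,0,0,0.8],[0,0,-0.06,0,0,0,0.8],[0,0,0,0,0,0,0.8]]}}

```text
time_s: 4.65
ee_pos: [0.4375, -0.1834, 0.15]
ee_rot: [3.091, 0.541, 0.005]
force: [-0.1, -0.3, -1.5]
gripper_width: 0.0507
gripper_force: 42.1
```

```bash
python3 - <<'E'
from h import *
f=bot.grab_frame("wrist");cv2.imwrite("pics/w2.png",f["img"])
go(.6507,.1175,.15)
E
```

```text
t 4.7 pos [ 0.4365 -0.1832  0.1486] toolz [ 0.002 -0.002 -1.   ] tooly [ 0.34  -0.941  0.002] F [ 0.5  0.1 -1.8] w 0.0502 42.1
norm delta [ 1.2144 -0.8402 -0.006 ] mm 369.18372098325824
align rotvec norm [ 0.001  -0.0005  0.    ]
```

View pics/w2.png

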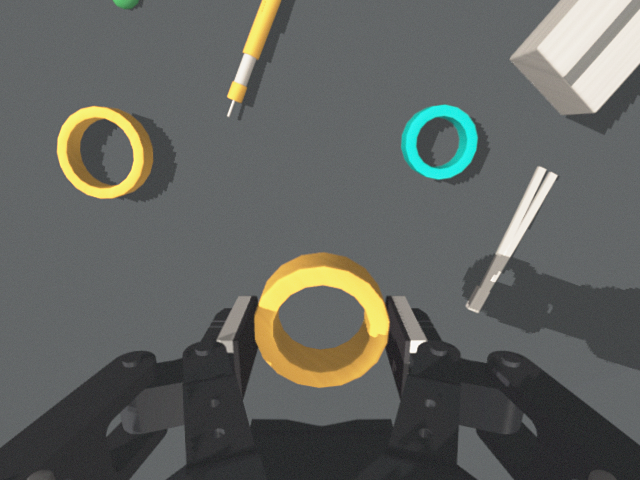

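The collar is held around (322,320), seemingly level; the other rings are untouched. Carry it over the mandrel.

Emit:
{"api": "apply_moves", "payload": {"motion": [[0.05,-0.035,0,0,0,0,0.8],[0.1,-0.07,0,0,0,0,0.8],[0.12,-0.083,0,0,0,0,0.8],[0.13,-0.09,0,0,0,0,0.8],[0.13,-0.09,0,0,0,0,0.8],[0.13,-0.09,0,0,0,0,0.8],[0.13,-0.09,0,0,0,0,0.8],[0.13,-0.09,0,0,0,0,0.8],[0.12,-0.083,0,0,0,0,0.8],[0.1,-0.07,0,0,0,0,0.8],[0.07,-0.049,0,0,0,0,0.8]]}}

```text
time_s: 5.8
ee_pos: [0.6488, 0.1204, 0.1454]
ee_rot: [-3.093, -0.545, 0.004]
force: [0.4, 0.6, -1.8]
gripper_width: 0.0505
gripper_force: 42.1
```

Emit:
{"api": "apply_moves", "payload": {"motion": [[0,0,0,0,0,0,0.8],[0,0,0,0,0,0,0.8]]}}

```text
time_s: 6.0
ee_pos: [0.6479, 0.1179, 0.1456]
ee_rot: [3.094, 0.544, -0.005]
force: [0.1, -0.5, -2.0]
gripper_width: 0.0503
gripper_force: 42.1
```

```bash
cat >> h.py <<'E'
def cloud(f):
    K,D,R,t=cam(f);v,u=np.mgrid[0:480,0:640]
    z=f["range_z"].ravel();p=np.c_[u.ravel(),v.ravel()].astype(float)
    q=cv2.undistortPoints(p.reshape(-1,1,2),K,D).reshape(-1,2)
    return (np.c_[q*z[:,None],z]-t)@R, z>0
def brass(f):
    h=cv2.cvtColor(f["img"],cv2.COLOR_BGR2HSV);return cv2.inRange(h,(10,100,60),(34,255,255)).ravel()>0
E
python3 - <<'E'
from h import *
go(.6507,.1175,.15); s=bot.sense();tcp=s["ee_pos"]
for n in("wrist","top","scene"):
    f=bot.grab_frame(n);cv2.imwrite(f"pics/{n}3.png",f["img"]);P,ok=cloud(f);b=brass(f)
    w=P[ok&b&(np.linalg.norm(P-tcp,axis=1)<.06)]
    if len(w)<20:print(n,len(w));continue
    zt=np.percentile(w[:,2],95);T=w[abs(w[:,2]-zt)<.004]
    c,r=circ(T);A=np.linalg.lstsq(np.c_[T[:,:2]-c,np.ones(len(T))],T[:,2],rcond=None)[0]
    print(n,len(w),"z",w[:,2].min(),w[:,2].max(),"mid",((w.min(0)+w.max(0))/2).round(4),np.ptp(w,axis=0).round(4),"top circ",c.round(4),r,"plane",A.round(4))
    m=P[ok&~b&(np.hypot(P[:,0]-.6507,P[:,1]-.1175)<.03)&(P[:,2]<.09)&(P[:,2]>.064)]
    if len(m)>10: print("  nose",len(m),((m.min(0)+m.max(0))/2).round(4),np.ptp(m,axis=0).round(4))
E
python3 -c "
import cv2,numpy as np
a=cv2.imread('pics/wrist3.png');b=cv2.imread('pics/scene3.png')[100:340,280:520];b=cv2.resize(b,(480,480))
cv2.imwrite('pics/c3.png',cv2.resize(np.hstack([a,b]),(800,343)))"
```

```text
t 6.0 pos [0.6479 0.1179 0.1456] toolz [-0.003 -0.001 -1.   ] tooly [ 0.341 -0.94  -0.001] F [ 0.1 -0.5 -2. ] w 0.0503 42.1
norm delta [ 0.0101  0.0053 -0.0176] mm 5.246513642314316
align rotvec norm [-0.0003  0.0016  0.    ]
wrist 10044 z 0.1425515325494338 0.16964509140364456 mid [0.6472 0.1165 0.1561] [0.0516 0.053  0.0271] top circ [0.6478 0.1175] 0.021870904791587 plane [-0.0026 -0.001   0.1602]
  nose 580 [0.6533 0.1186 0.0733] [0.0212 0.0275 0.0187]
top 0
scene 311 z 0.14224547016391015 0.18767071940679436 mid [0.6489 0.1103 0.165 ] [0.0514 0.0538 0.0454] top circ [0.6492 0.1147] 0.022756325372139567 plane [-0.0038  0.0126  0.1596]
  nose 111 [0.651  0.1156 0.0727] [0.0242 0.0196 0.0172]
```

View pics/c3.png

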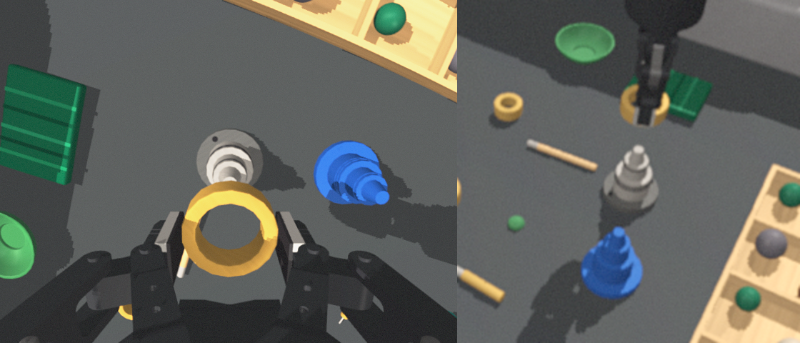

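The collar hangs level above the mandrel, at (228,228) in the wrist half; its bottom is at z≈0.1425, about 3 mm below the TCP. Next I get the mandrel axis from the same wrist view, so calibration error largely cancels.

```bash
cat >> h.py <<'E'
from scipy.optimize import least_squares
def mand(f,c0=(.6507,.1175)):
    P,ok=cloud(f);b=brass(f);out={}
    for z,r in((.01,.035),(.04,.022),(.062,.0145)):
        L=P[ok&~b&(abs(P[:,2]-z)<.0025)&(np.hypot(P[:,0]-c0[0],P[:,1]-c0[1])<r+.008)]
        if len(L)<30: continue
        d=L[:,:2]-np.array(c0);a=np.arctan2(d[:,1],d[:,0]);rr=np.hypot(*d.T);E=[]
        for k in range(48):
            m=np.where((a>=-np.pi+k*np.pi/24)&(a<-np.pi+(k+1)*np.pi/24))[0]
            if len(m)>2 and rr[m].max()>r-.005:E.append(L[m[rr[m].argmax()],:2])
        E=np.array(E)
        if len(E)<8: continue
        s=least_squares(lambda q:np.hypot(E[:,0]-q[0],E[:,1]-q[1])-r+.0005,c0,loss="soft_l1",f_scale=.001)
        out[z]=(s.x.round(4),len(E),round(s.cost**.5*1e3,2),L[:,2].mean().round(4))
    return out
def held(f,tcp):
    P,ok=cloud(f);b=brass(f);w=P[ok&b&(np.linalg.norm(P-tcp-[0,0,.006],axis=1)<.035)]
    zt=np.percentile(w[:,2],95);T=w[abs(w[:,2]-zt)<.003]
    s=least_squares(lambda q:np.maximum(abs(np.hypot(T[:,0]-q[0],T[:,1]-q[1])-.022)-.0035,0),tcp[:2],loss="soft_l1",f_scale=.001)
    return s.x.round(4),zt.round(4),w[:,2].min().round(4)
E
python3 - <<'E'
from h import *
for n in("wrist","wrist","scene","top"):
    f=bot.grab_frame(n);t=bot.sense()["ee_pos"];print(n,t.round(4),mand(f))
    if n!="top":print(held(f,t))
E
```

```text
wrist [0.6486 0.1159 0.1472] {0.01: (array([0.6499, 0.1182]), 38, np.float64(1.09), np.float64(0.0111)), 0.04: (array([0.6501, 0.1183]), 36, np.float64(1.51), np.float64(0.041)), 0.062: (array([0.6503, 0.1186]), 33, np.float64(1.89), np.float64(0.0628))}
(array([0.6479, 0.1153]), np.float64(0.1625), np.float64(0.1435))
wrist [0.6488 0.1161 0.1475] {0.01: (array([0.6499, 0.1182]), 38, np.float64(0.98), np.float64(0.0111)), 0.04: (array([0.6502, 0.1184]), 36, np.float64(1.62), np.float64(0.041)), 0.062: (array([0.6503, 0.1185]), 32, np.float64(1.59), np.float64(0.0629))}
(array([0.6481, 0.1154]), np.float64(0.1628), np.float64(0.1438))
scene [0.649  0.1163 0.1477] {0.01: (array([0.6507, 0.1191]), 37, np.float64(2.46), np.float64(0.0105)), 0.04: (array([0.6503, 0.1191]), 32, np.float64(2.83), np.float64(0.0404)), 0.062: (array([0.6507, 0.119 ]), 18, np.float64(1.95), np.float64(0.0622))}
(array([0.6498, 0.1148]), np.float64(0.162), np.float64(0.1429))
top [0.6491 0.1166 0.1479] {}
```

```bash
python3 -c "
from h import *
go(.6508,.119,.098)"
```

```text
t 6.35 pos [0.6491 0.1166 0.1479] toolz [ 0.    -0.001 -1.   ] tooly [ 0.339 -0.941  0.001] F [ 0.3 -0.  -1.1] w 0.0502 42.1
norm delta [ 0.0097 -0.0069  0.1997] mm 50.00134715606592
align rotvec norm [ 0.0003  0.     -0.    ]
```

Emit:
{"api": "apply_moves", "payload": {"motion": [[0.005,-0.003,0.03,0,0,0,0.8],[0.005,-0.004,0.05,0,0,0,0.8],[0,0,0.05,0,0,0,0.8],[0,0,0.04,0,0,0,0.8],[0,0,0.03,0,0,0,0.8],[0,0,0,0,0,0,0.8],[0,0,0,0,0,0,0.8],[0,0,0,0,0,0,0.8]]}}

```text
time_s: 7.15
ee_pos: [0.6514, 0.1204, 0.0984]
ee_rot: [-3.094, -0.542, -0.002]
force: [0.0, -0.1, -1.8]
gripper_width: 0.0506
gripper_force: 42.1
```

```bash
python3 - <<'E'
from h import *
for n in("wrist","scene","wrist"):
    f=bot.grab_frame(n);t=bot.sense()["ee_pos"];print(n,t.round(4),mand(f),held(f,t));cv2.imwrite(f"pics/{n}4.png",f["img"])
go(.6508,.119,.098)
a=cv2.imread('pics/wrist4.png');b=cv2.resize(cv2.imread('pics/scene4.png')[140:260,340:460],(480,480))
cv2.imwrite('pics/c4.png',cv2.resize(np.hstack([a,b]),(800,343)))
E
```

```text
wrist [0.6515 0.1204 0.0985] {0.01: (array([0.65  , 0.1183]), 33, np.float64(0.79), np.float64(0.0111)), 0.04: (array([0.6504, 0.1186]), 24, np.float64(0.98), np.float64(0.0409)), 0.062: (array([0.6496, 0.1183]), 15, np.float64(0.52), np.float64(0.063))} (array([0.6508, 0.1198]), np.float64(0.1141), np.float64(0.074))
scene [0.6514 0.1203 0.0985] {0.01: (array([0.6507, 0.1189]), 36, np.float64(2.18), np.float64(0.0104)), 0.04: (array([0.6504, 0.119 ]), 30, np.float64(2.49), np.float64(0.0405)), 0.062: (array([0.6505, 0.119 ]), 19, np.float64(2.1), np.float64(0.0623))} (array([0.6521, 0.1192]), np.float64(0.1132), np.float64(0.0957))
wrist [0.6514 0.1203 0.0985] {0.01: (array([0.65  , 0.1183]), 33, np.float64(0.75), np.float64(0.0111)), 0.04: (array([0.6504, 0.1186]), 24, np.float64(0.77), np.float64(0.0409)), 0.062: (array([0.6496, 0.1185]), 15, np.float64(1.01), np.float64(0.0631))} (array([0.6509, 0.1198]), np.float64(0.1142), np.float64(0.0733))
t 7.3 pos [0.6514 0.1203 0.0985] toolz [ 0.001  0.    -1.   ] tooly [ 0.34 -0.94  0.  ] F [ 1.2  1.1 -1.7] w 0.0504 42.1
norm delta [-0.0038  0.004   0.0019] mm 1.46254182818874
align rotvec norm [ 0.0001 -0.0005  0.    ]
```

View pics/c4.png

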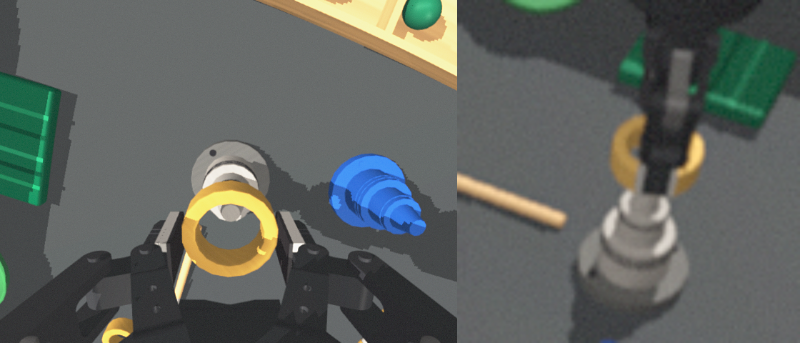

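The collar sits at (229,228) just above the nose tip (230,212), about 1.3 mm off-axis. I correct that and lower it over the nose to just above the upper step.

Emit:
{"api": "apply_moves", "payload": {"motion": [[-0.005,0.002,0,0,0,0,0.8],[0,0,0.02,0,0,0,0.8],[0,0,0.03,0,0,0,0.8],[0,0,0.03,0,0,0,0.8],[0,0,0.02,0,0,0,0.8],[0,0,0.01,0,0,0,0.8],[0,0,0,0,0,0,0.8],[0,0,0,0,0,0,0.8]]}}

```text
time_s: 8.1
ee_pos: [0.65, 0.1194, 0.0704]
ee_rot: [-3.094, -0.542, -0.0]
force: [0.8, 0.5, -1.3]
gripper_width: 0.0502
gripper_force: 42.1
```

```bash
python3 - <<'E'
from h import *
for n in("wrist","scene"):
    f=bot.grab_frame(n);t=bot.sense()["ee_pos"];print(n,t.round(4),mand(f),held(f,t));cv2.imwrite(f"pics/{n}5.png",f["img"])
go(.6507,.119,.043)
a=cv2.imread('pics/wrist5.png')[200:440,160:480];b=cv2.resize(cv2.imread('pics/scene5.png')[150:260,340:460],(480,440))
cv2.imwrite('pics/c5.png',np.hstack([cv2.resize(a,(320,440)),b]))
E
```

```text
wrist [0.6502 0.1194 0.0706] {0.01: (array([0.65  , 0.1184]), 33, np.float64(0.78), np.float64(0.0111)), 0.04: (array([0.6503, 0.1185]), 25, np.float64(1.68), np.float64(0.0408)), 0.062: (array([0.6482, 0.1179]), 32, np.float64(3.49), np.float64(0.0631))} (array([0.6495, 0.1189]), np.float64(0.086), np.float64(0.0581))
scene [0.6502 0.1194 0.0707] {0.01: (array([0.6507, 0.1187]), 36, np.float64(2.38), np.float64(0.0105)), 0.04: (array([0.6505, 0.1182]), 28, np.float64(2.69), np.float64(0.0404))} (array([0.6509, 0.1184]), np.float64(0.0857), np.float64(0.068))
t 8.2 pos [0.6502 0.1194 0.0707] toolz [ 0.001  0.    -1.   ] tooly [ 0.34 -0.94  0.  ] F [-0.1 -0.5 -2.1] w 0.0506 42.1
norm delta [0.0011 0.0022 0.1107] mm 27.692519323875366
align rotvec norm [ 0.     -0.0003  0.    ]
```

View pics/c5.png

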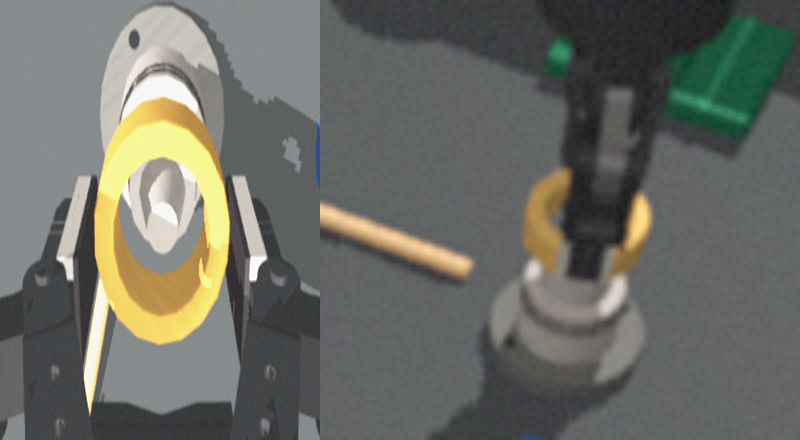

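The nose is inside the bore at (163,205), and both views put the collar within 1 mm of the axis. Continue slowly.

Emit:
{"api": "apply_moves", "payload": {"motion": [[0,0.002,0.008,0,0,0,0.8],[0,0,0.01,0,0,0,0.8],[0,0,0.01,0,0,0,0.8],[0,0,0.01,0,0,0,0.8],[0,0,0.01,0,0,0,0.8],[0,0,0,0,0,0,0.8]]}}

```text
time_s: 8.8
ee_pos: [0.6497, 0.1187, 0.0577]
ee_rot: [3.094, 0.542, -0.001]
force: [-0.5, -0.3, -2.2]
gripper_width: 0.0502
gripper_force: 42.1
```

No contact yet (-2 N is the collar's weight).

Emit:
{"api": "apply_moves", "payload": {"motion": [[0,0,0.008,0,0,0,0.8],[0,0,0.008,0,0,0,0.8],[0,0,0.008,0,0,0,0.8],[0,0,0.008,0,0,0,0.8],[0,0,0.006,0,0,0,0.8],[0,0,0,0,0,0,0.8]]}}

```text
time_s: 9.4
ee_pos: [0.6499, 0.1187, 0.0485]
ee_rot: [3.094, 0.542, -0.001]
force: [-0.4, 0.7, -1.9]
gripper_width: 0.0502
gripper_force: 42.1
```

Emit:
{"api": "apply_moves", "payload": {"motion": [[0,0,0.004,0,0,0,0.8],[0,0,0.004,0,0,0,0.8],[0,0,0.004,0,0,0,0.8],[0,0,0.004,0,0,0,0.8],[0,0,0,0,0,0,0.8]]}}

```text
time_s: 9.9
ee_pos: [0.65, 0.1187, 0.0446]
ee_rot: [3.094, 0.542, -0.0]
force: [0.0, 0.7, -1.2]
gripper_width: 0.0509
gripper_force: 42.1
```

```bash
python3 - <<'E'
from h import *
for n in("wrist","scene"):
    f=bot.grab_frame(n);t=bot.sense()["ee_pos"];print(n,t.round(4),held(f,t))
go(.6507,.1185,.043)
E
```

```text
wrist [0.65   0.1188 0.0447] (array([0.6494, 0.1182]), np.float64(0.0603), np.float64(0.0245))
scene [0.6501 0.1188 0.0448] (array([0.6505, 0.1184]), np.float64(0.0607), np.float64(0.03))
t 10.0 pos [0.6501 0.1188 0.0448] toolz [-0. -0. -1.] tooly [ 0.34 -0.94 -0.  ] F [ 0.5  0.1 -1.7] w 0.0501 42.1
norm delta [0.002  0.0021 0.0071] mm 1.9179852132886883
align rotvec norm [-0.  0.  0.]
```

About 2 mm left. Feel for contact.

Emit:
{"api": "apply_moves", "payload": {"motion": [[0,0,0.003,0,0,0,0.8],[0,0,0.003,0,0,0,0.8],[0,0,0,0,0,0,0.8]]}}

```text
time_s: 10.3
ee_pos: [0.6503, 0.1188, 0.044]
ee_rot: [3.094, 0.542, 0.001]
force: [-1.9, -1.3, 4.4]
gripper_width: 0.0504
gripper_force: 42.6
```

Emit:
{"api": "apply_moves", "payload": {"motion": [[0,0,0.002,0,0,0,0.8],[0,0,0.002,0,0,0,0.8],[0,0,0,0,0,0,0.8]]}}

```text
time_s: 10.6
ee_pos: [0.6503, 0.1188, 0.044]
ee_rot: [3.094, 0.542, 0.001]
force: [-4.4, -1.9, 10.9]
gripper_width: 0.0503
gripper_force: 43.2
```

Contact at the expected height: 10.9 N upward, TCP 0.044. Release gently and check.

Emit:
{"api": "apply_moves", "payload": {"motion": [[0,0,-0.002,0,0,0,0.8],[0,0,0,0,0,0,0.5],[0,0,0,0,0,0,0.38],[0,0,0,0,0,0,0.34],[0,0,0,0,0,0,0.28],[0,0,0,0,0,0,0.2],[0,0,0,0,0,0,0],[0,0,0,0,0,0,0],[0,0,0,0,0,0,0]]}}

```text
time_s: 11.5
ee_pos: [0.6501, 0.1188, 0.0428]
ee_rot: [-3.094, -0.542, 0.0]
force: [0.2, 0.6, 0.1]
gripper_width: 0.0857
gripper_force: 0.0
```

```bash
python3 - <<'E'
from h import *
for n in("wrist","scene"):
    f=bot.grab_frame(n);t=bot.sense()["ee_pos"];P,ok=cloud(f);print(n,held(f,t))
    w=P[ok&brass(f)&(np.hypot(P[:,0]-.6507,P[:,1]-.1185)<.03)&(P[:,2]>.05)]
    T=w[abs(w[:,2]-np.median(w[:,2]))<.004]
    print(np.percentile(w[:,2],[5,50,95]).round(4),np.linalg.lstsq(np.c_[T[:,:2]-T[:,:2].mean(0),np.ones(len(T))],T[:,2],rcond=None)[0].round(3))
go(.6507,.1185,.15)
E
```

```text
wrist (array([0.6497, 0.1183]), np.float64(0.0598), np.float64(0.0245))
[0.0531 0.0588 0.0599] [-0.006 -0.003  0.059]
scene (array([0.6509, 0.1181]), np.float64(0.06), np.float64(0.0344))
[0.0518 0.0581 0.0602] [-0.01   0.033  0.058]
t 11.6 pos [0.6501 0.1189 0.0428] toolz [ 0.  0. -1.] tooly [ 0.34 -0.94 -0.  ] F [-0.6  0.8 -0.4] w 0.0858 0.0
norm delta [ 0.0018  0.0022 -0.4287] mm 107.18427250572697
align rotvec norm [-0. -0.  0.]
```

The top is at 0.0585–0.059 and level, so the collar is seated. Retreat straight up, then verify.

Emit:
{"api": "apply_moves", "payload": {"motion": [[0,0,-0.02,0,0,0,0],[0,0,-0.06,0,0,0,0],[0,0,-0.1,0,0,0,0],[0,0,-0.12,0,0,0,0],[0,0,-0.12,0,0,0,0],[0,0,-0.08,0,0,0,0],[-0.1,0,-0.05,0,0,0,0],[-0.15,0,0,0,0,0,0],[-0.1,0,0,0,0,0,0],[0,0,0,0,0,0,0],[0,0,0,0,0,0,0]]}}

```text
time_s: 12.7
ee_pos: [0.5685, 0.0889, 0.1819]
ee_rot: [3.094, 0.541, 0.004]
force: [0.9, 0.6, 1.0]
gripper_width: 0.0857
gripper_force: 0.0
```

```bash
python3 - <<'E'
from h import *
fs={}
for n in("wrist","scene"):
    f=fs[n]=bot.grab_frame(n);P,ok=cloud(f)
    w=P[ok&brass(f)&(np.hypot(P[:,0]-.6507,P[:,1]-.1185)<.03)&(P[:,2]>.035)]
    T=w[w[:,2]>.0565]
    print(n,len(T),circ(T),np.percentile(w[:,2],[2,50,98]).round(4),np.linalg.lstsq(np.c_[T[:,:2]-T[:,:2].mean(0),np.ones(len(T))],T[:,2],rcond=None)[0].round(3))
f=fs["scene"]
for o,i in rings(f):
    c,r=circ(onplane(f,o,.012));
    if c[0]<.5:print(c.round(4),r.round(4))
go(.65,.118,.2)
b=cv2.resize(f["img"][150:260,340:460],(400,366));a=cv2.resize(fs["wrist"]["img"],(400,366));cv2.imwrite("pics/c6.png",np.hstack([a,b]))
E
```

```text
wrist 1565 (array([0.64903578, 0.1169343 ]), np.float64(0.021604746850563114)) [0.0501 0.0588 0.0605] [ 0.003 -0.005  0.059]
scene 231 (array([0.65047317, 0.11818532]), np.float64(0.02213549405747216)) [0.0392 0.057  0.0602] [-0.008  0.002  0.059]
[ 0.4404 -0.0148] 0.0368
[0.4391 0.1682] 0.0252
[-0.0296  0.759 ] 0.1341
t 12.8 pos [0.5691 0.0895 0.1813] toolz [ 0.002  0.001 -1.   ] tooly [ 0.34 -0.94  0.  ] F [0.4 0.4 0.4] w 0.0852 0.0
norm delta [ 0.3431  0.0028 -0.0739] mm 87.73849101358607
align rotvec norm [ 0.0001 -0.0011  0.    ]
```

View pics/c6.png

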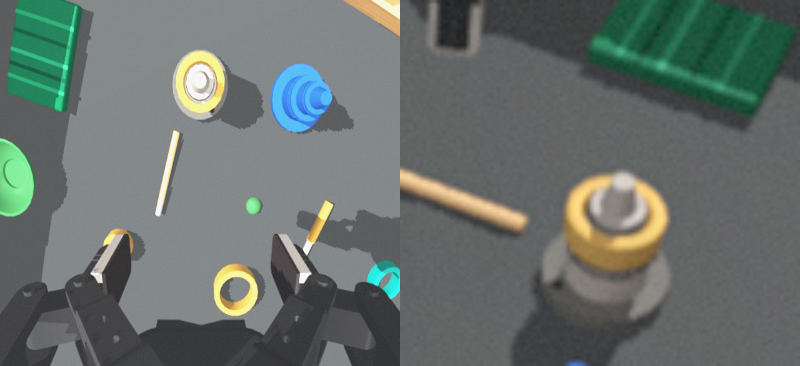

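The collar sits flat on the middle step, at (615,222) in the right half and (201,82) in the left. The other two collars have not moved and the gripper is clear.

```bash
python3 -c "
from bench import bot
print(bot.finish_job())"
```

```text
the job is handed in; nothing more can be done
None
```

The 36 mm-bore brass collar is seated flat on the steel mandrel's middle step and released, the other two collars lie where they were, and I handed the job in at about 12.8 s of the 37 s allowed (no verdict was returned).

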